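# Kickstand down, frame held upright

### The job

The hub is to be wired next, so get the leaning frame stub ready: with the frame still leaning on its rest, flip the folded kickstand down past its over-centre point until it snaps fully down. Then grip the frame by the short level tube at its top, bring it upright without letting it tip over to the kickstand side, and finish still gripping it there, holding it steadily upright (it falls to one side if let go). Leave the things lying around it where they are.

Things in the scene. Friction and masses are not known exactly. Their poses are not given: they have to be found in the camera images.
- cradle: fixed cradle the frame tips in: dark steel plate 190x110x12 mm with two aluminium bearing blocks and, on its +y side, a dark rest post with a rubber pad (top about 135 mm). It does not move. Origin on the table under the lean axis, 5 mm to the -x side of the plate's centre; x points along the lean axis from the folded kickstand to the hub, y to the side of the rest, z up. Lean axis: the line along cradle x at y = 0, z = 50 mm.
- frame_lean (a joint): lean of the frame about the cradle's x axis, rad: +0.30 = leaning to cradle +y on the rubber rest (start), 0 = upright, -0.17 = tipped over to the kickstand side (end stop). Nearly free-moving and top-heavy: let go, it falls to one side. About 1.5 N at the top tube raises it from the rest.
- frame_stub: grey painted bicycle-like frame stub, about 0.85 kg, tipping with frame_lean: upright tube 28 mm diameter, two pairs of stays to an aluminium hub (58 mm flanges) on the +x side, and on top the level grip tube. Origin on the lean axis at cradle x = 0; axes equal the cradle's when upright; frame z points up the upright tube (at x = 25 mm). The only part of the frame within 40 mm of the grip tube is the upright tube below it.
- grip_tube (a point): middle of the grip tube: a level round tube 28 mm in diameter (31 mm steel collars at its ends), 100 mm long along frame x, at x = 25 mm, y = 0, z = 200 mm of frame_stub; the upright tube joins it from below at its middle. Grip it across, from above.
- kickstand (a joint): angle of the kickstand leg about its pivot, rad: 0 = folded (leg points to frame -x, rising 0.15 rad above level), 1.85 = fully down on its stop (leg points down, a little past square). A spring holds it folded up to the dead point at 0.75; past that it drives the leg down to 1.85 by itself. Pressing the folded leg down 80 mm from the pivot takes about 2 to 3 N.
- leg_pivot (a point): pivot of the kickstand, at x = -45, y = -36, z = 65 mm of frame_stub; the pivot axis runs along frame y, and a rising kickstand value turns the leg's end from -x down towards -z.
- leg_foot (a point): centre of the rubber foot at the leg's end, 98 mm from the pivot in the plane of the swing and 29 mm outward (frame -y). The leg is a plain aluminium bar 15 mm thick from pivot to foot (foot 19 mm thick); 80 mm from the pivot it lies 23 mm outward. Nothing is beneath the folded leg but the cradle plate's edge and the table.
- connector_1: bystander: small white connector housing 22x22x13 mm on the table on the rest side of the cradle, origin at its underside. Leave it.
- spare_roller_1: bystander: dark grey roller 34 mm diameter, 18 mm high, on the table on the kickstand side of the cradle near the hub, origin at its underside. Leave it.
- terminal_jar: bystander: jar with a lid, 55 mm diameter, 70 mm high, at the left. Leave it.
- solder_spool: bystander: spool 56 mm diameter, 32 mm high, at the left. Leave it.

How it is judged:
By the outcome, as a careful person would: the job done as asked, in the order asked, and still so for the second after the job is handed in, while the arm keeps its last pose, push and grip.
It also fails if it takes over 48 s, if anything falls off the work surface, if the arm or the gripper's body presses on something with over 40 N, if the wrist force passes 120 N, or if a joint passes its speed limit or range.

### The arm

A 6-joint arm with a two-finger parallel gripper is mounted at the origin on a cart in front of the work surface, level with it; the furniture and walls round the work are solid. World frame = base frame: x ahead of the robot, y to its left, z up, the work surface at z = 0. Lengths are in m, angles in rad, forces in N, time in s.
With the tool pointing down it reaches from about 0.425 to 0.95 m from the base axis. Payload 14.7 kg.
Tool frame: the origin (TCP) lies at the very end of the fingers, on their centre line; the grasp point (between the pads) lies tcp_to_grasp behind it (tcp_to_grasp is the distance from the TCP to the grasp point, in m); z points along the fingers, y is the direction in which the jaws open and shut (so a half turn about z gives the same grasp; the last joint's range is limited). The gripper opens to 85 mm and grips with 20 to 120 N. Pads are 22 mm wide; open, the fingers measure 114 mm over their backs; the gripper's body (76 mm by 85 mm) begins 54 mm behind the grasp point. The pads swing forward as they close: fully open they stand 13 mm farther back than shut.
Start: joints at [-0.047, 0.48, 1.596, -0, 1.065, -0.047], TCP at [0.65, 0, 0.231] pointing down, gripper open.
Joint ranges: [-2.75, 2.75], [-0.82, 2.05], [0.23, 2.67], [-1.56, 4.7], [0.09, 2.69], [-2.92, 2.92]. Speed limits (rad/s): [1.89, 1.89, 2.39, 3.01, 3.01, 3.01].

### API

Orientations are given as a 3x3 rotation matrix whose columns are the frame's x, y, z axes.
In Python, from bench import * gives the robot as it stands.
- The arm moves only by the shell command python3 -m handwheel 'ROWS' [FORCE]. ROWS is JSON, a list of rows, each an object with "grip": the closure, from -1 (fully open) to 1 (shut), so that 0 is half open; "translation": the shift along the tool's x, y, z in m, a list of three; "rotation": the turn, a rotation vector about the tool's x, y, z in rad, a list of three. In form: [{"grip": grip, "translation": [x, y, z], "rotation": [rx, ry, rz]}, ...]. A call has 1 to 20 rows; each row shifts and turns the commanded pose from where the row before left it, along the tool's axes as they then stand; what a row does not reach is not made up. A row lasts 1/10 s, in which the tool goes at most 50 mm and 8.59 degrees, less where a joint would pass 70% of its speed; a pose out of reach is approached as far as the arm can. A call with a gripper value outside its range is refused whole. The fingers move at their own pace and stop on an object; FORCE is the grip in N (left out, the last holds). Time passes only in rows, so rows that do not move let the fingers close. It gives the time, the measured TCP pose, the force and the opening at its end, in the units of the state.
- get_state(): the state, without advancing time (a new reading comes with each control period).
- read_camera(name): name is "scene" or "side" or "wrist"; returns the picture (400x640x3 uint8, red, green, blue); there is no depth.
- calibration(name): a dict with "K" (3x3 intrinsics, pixels), "eye" and "attitude" of the camera in the world. Camera axes: x right, y up, looking along -z (the intrinsics and any distortion apply to the point x, -y, -z); pixel columns grow to the right and rows downward; lengths in m; the calibration is good to about 2 mm. A picture is of the moment at which its call begins: read the wrist's pose just before it. calibration takes no time and is no camera call; for the wrist camera it gives the pose at the moment of the call.
- finish_job(): hands the job in, once; it reports no verdict.
The state is a dict: "t": time; "joint_positions": joint angles; "dq": joint speeds; "effort": joint torques, N m; "ee_pos": TCP position; "eef_rot": TCP orientation; "contact_force": force on the tool from outside, world axes, zero at the start; "ft_torque": the same for the moment, N m; "grip_width": finger opening in m.
Only numpy, scipy, OpenCV 4.12 (cv2) and the standard library are available. Lean on these libraries where they do the work, as an engineer would, in place of code of your own. Each camera call takes 0.05 s, during which the arm holds its last target. There are 200 camera calls.

## Working session

There is one attempt and no reset: what is moved stays moved. The work goes in short steps, Python scripts to look and compute and a shell command to move; the robot and the scene stay as the last step left them, time stands still between calls to the robot, and variables do not carry over. Pictures are saved under pics/ and viewed, about 8 in all and at most 12, crops included, and the job is handed in when it is done.

```bash
mkdir -p pics; ls; python3 - <<'E'
from bench import *
import cv2,json,numpy as np
s=get_state();print({k:np.round(v,3).tolist() for k,v in s.items()})
for n in ("scene","side","wrist"):
    c=calibration(n);print(n,{k:(np.round(v,4).tolist() if not isinstance(v,str) else v) for k,v in c.items()})
a=read_camera("scene");b=read_camera("side")
cv2.imwrite("pics/scene0.png",a[:,:,::-1]);cv2.imwrite("pics/side0.png",b[:,:,::-1])
E
```

```text
pics
{'t': 0.0, 'joint_positions': [-0.047, 0.481, 1.597, 0.0, 1.065, -0.047], 'dq': [0.0, 0.001, -0.001, 0.002, 0.0, -0.0], 'effort': [0.002, -95.065, -43.018, -0.001, 0.012, 0.0], 'ee_pos': [0.65, 0.0, 0.231], 'eef_rot': [[0.0, 1.0, -0.001], [1.0, -0.0, 0.0], [0.0, -0.001, -1.0]], 'contact_force': [0.122, -0.399, 0.149], 'ft_torque': [-0.004, -0.028, 0.049], 'grip_width': 0.085}
scene {'K': [[368.9643, 0.0, 320.0564], [0.0, 368.9643, 195.7265], [0.0, 0.0, 1.0]], 'eye': [0.0505, -0.4223, 0.5948], 'attitude': [[0.7235, 0.3318, -0.6054], [-0.6898, 0.3802, -0.6161], [0.0258, 0.8633, 0.504]]}
side {'K': [[498.8806, 0.0, 305.0581], [0.0, 498.8806, 204.7942], [0.0, 0.0, 1.0]], 'eye': [0.001, -0.6337, 0.6529], 'attitude': [[0.81, 0.2853, -0.5123], [-0.5859, 0.3579, -0.7271], [-0.0241, 0.8891, 0.4571]]}
wrist {'K': [[326.268, 0.0, 319.6931], [0.0, 326.268, 197.5446], [0.0, 0.0, 1.0]], 'eye': [0.6483, 0.0821, 0.3721], 'attitude': [[1.0, 0.0003, 0.0009], [-0.0005, 0.949, 0.3152], [-0.0007, -0.3152, 0.949]]}
```

View pics/scene0.png

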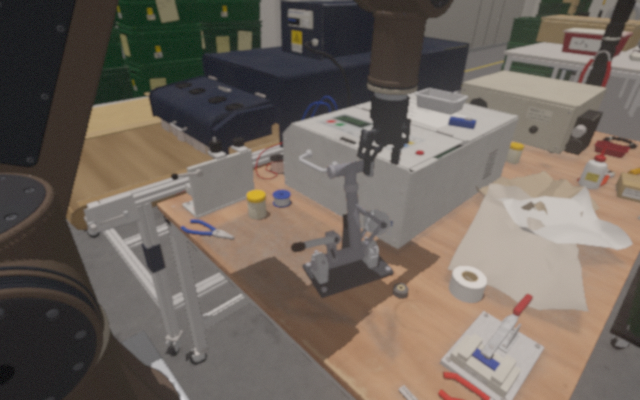

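View pics/side0.png

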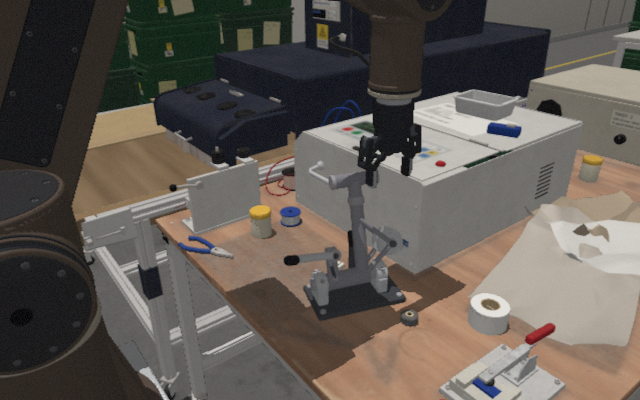

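The scene view shows the frame at about (350,230), with its foot at (298,247). In the side view the plate corners are near (305,285), (320,312) and (403,292), the foot is at (291,260) and the grip tube at (350,180). I'll enlarge these regions to pick exact points.

```bash
python3 - <<'E'
import cv2,numpy as np
a=cv2.imread("pics/scene0.png")[145:305,280:420];b=cv2.imread("pics/side0.png")[160:320,275:415]
f=lambda i:cv2.resize(i,None,fx=2.85,fy=2.85,interpolation=cv2.INTER_CUBIC)
o=np.hstack([f(a),f(b)]);print(o.shape);cv2.imwrite("pics/crop0.png",o)
E
```

```text
(456, 798, 3)
```

View pics/crop0.png

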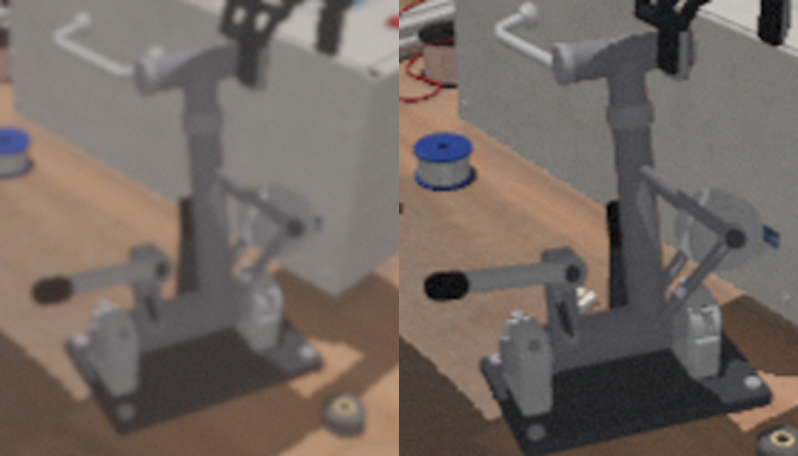

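Both crops give the plate's corners, pivot, foot and grip-tube end. I'll fit x, y and yaw to those points across the two views.

```bash
cat > h.py <<'E'
import numpy as np
from scipy.optimize import least_squares
from bench import *
def proj(c,P):
    q=(np.atleast_2d(P)-c["eye"])@np.array(c["attitude"]); K=np.array(c["K"])
    p=np.c_[q[:,0]/-q[:,2],q[:,1]/q[:,2]]
    return p*[K[0,0],K[1,1]]+[K[0,2],K[1,2]]
def frame(p,lean):  # frame_stub mm -> cradle m
    c,s=np.cos(lean),np.sin(lean);x,y,z=np.array(p)/1000
    return np.array([x,c*y+s*z,-s*y+c*z+.05])
def world(pc,v):
    c,s=np.cos(v[2]),np.sin(v[2]);return np.array([v[0]+c*pc[0]-s*pc[1],v[1]+s*pc[0]+c*pc[1],pc[2]])
def leg(r,out,k,up=0):  # point on the leg, frame mm; up = offset normal to leg
    a=.15-k;return [-45-r*np.cos(a)+up*np.sin(a),-36-out,65+r*np.sin(a)+up*np.cos(a)]
E
python3 - <<'E'
from h import *
cs,cd=calibration("scene"),calibration("side")
S=lambda u,v:(280+u/2.85,145+v/2.85); D=lambda u,v:(275+(u-399)/2.85,160+v/2.85)
obs=[(lambda l:np.array([-.09,.055,.012]),S(66,345),D(481,362)),
(lambda l:np.array([-.09,-.055,.012]),S(122,428),D(530,449)),
(lambda l:np.array([.1,-.055,.012]),S(323,362),D(770,392)),
(lambda l:frame(leg(98,29,0),l),S(52,290),D(447,286)),
(lambda l:frame([-25,0,200],l),S(147,72),D(562,63))]
def res(v):
    r=[]
    for f,s,d in obs:
        P=world(f(v[3]),v);r+=[*(proj(cs,P)[0]-s),*(proj(cd,P)[0]-d)]
    return np.array(r)
o=least_squares(res,[.65,-.05,-.3,.3],loss="soft_l1");print(np.round(o.x,4));print(np.round(res(o.x).reshape(-1,4),1))
v=o.x;s=get_state()
for n,p in dict(grip=frame([25,0,200],.3),gripup=frame([25,0,200],0),pivot=frame(leg(0,0,0),.3),foot=frame(leg(98,29,0),.3),leg80=frame(leg(80,23,0,7.5),.3),foot_dead=frame(leg(98,29,.75),.3)).items(): print(n,np.round(world(p,v),4))
E
```

```text
[ 0.5653  0.0021 -0.3191  0.2989]
[[-0.  -1.6  0.2 -1.9]
 [ 0.5  0.6 -0.  -0.5]
 [ 3.1 -0.6  3.3 -0.6]
 [-0.6  1.4 -1.3  0.1]
 [-0.8  2.4 -0.2  0.5]]
grip [0.6076 0.0504 0.2411]
gripup [ 0.5891 -0.0058  0.25  ]
pivot [0.5178 0.0018 0.1227]
foot [0.4185 0.01   0.1453]
leg80 [0.4387 0.0108 0.148 ]
foot_dead [ 0.4272 -0.0147  0.0784]
```

Reprojection errors are mostly 1-3 px, so the fit is good. The cradle is at (0.565, 0.002) with yaw -0.319 and lean 0.30. Next I go up, over to the leg, turn to align with the cradle and close the fingers.

```bash
python3 -m handwheel '[{"grip":-1,"translation":[0,0,-0.04],"rotation":[0,0,0]},{"grip":-1,"translation":[0,0,-0.045],"rotation":[0,0,0]},{"grip":1,"translation":[0.002,-0.034,0],"rotation":[0,0,0]},{"grip":1,"translation":[0.002,-0.034,0],"rotation":[0,0,0]},{"grip":1,"translation":[0.001,-0.034,0],"rotation":[0,0,0]},{"grip":1,"translation":[0.001,-0.034,0],"rotation":[0,0,0]},{"grip":1,"translation":[0.001,-0.034,0],"rotation":[0,0,0]},{"grip":1,"translation":[0.001,-0.034,0],"rotation":[0,0,0]},{"grip":1,"translation":[0,0,0],"rotation":[0,0,-0.139]},{"grip":1,"translation":[0,0,0],"rotation":[0,0,-0.139]},{"grip":1,"translation":[0,0,0],"rotation":[0,0,-0.139]},{"grip":1,"translation":[0,0,0],"rotation":[0,0,-0.139]},{"grip":1,"translation":[0,0,0],"rotation":[0,0,-0.139]},{"grip":1,"translation":[0,0,0],"rotation":[0,0,-0.139]},{"grip":1,"translation":[0,0,0],"rotation":[0,0,-0.139]},{"grip":1,"translation":[0,0,0],"rotation":[0,0,-0.139]},{"grip":1,"translation":[0,0,0],"rotation":[0,0,-0.139]},{"grip":1,"translation":[0,0,0],"rotation":[0,0,0]}]' 20
python3 - <<'E'
from h import *
import cv2
s=get_state();print(np.round(s["ee_pos"],4),np.round(s["eef_rot"],3).tolist(),np.round(s["joint_positions"],2),np.round(s["contact_force"],2))
c=calibration("wrist");w=read_camera("wrist").copy()
v=[.5653,.0021,-.3191]
for p in (frame(leg(98,29,0),.3),frame(leg(0,0,0),.3),frame([25,0,200],.3),frame([-25,0,200],.3),s["ee_pos"]):
    q=proj(c,world(p,v) if p is not s["ee_pos"] else p)[0];print(q.round());
    if abs(q).max()<2000: cv2.circle(w,tuple(int(i) for i in q),4,(255,0,0),1)
cv2.imwrite("pics/w1.png",w[:,:,::-1])
E
```

```text
t: 1.9
ee_pos: [0.4458, 0.008, 0.3161]
eef_rot: [[-0.95, 0.312, -0.0], [0.312, 0.95, 0.0], [0.0, -0.0, -1.0]]
contact_force: [-0.1, 0.1, -0.4]
grip_width: -0.0003
[0.4458 0.008  0.3161] [[-0.95, 0.312, -0.0], [0.312, 0.95, 0.0], [0.0, -0.0, -1.0]] [-0.05  0.1   1.92  0.    1.12 -1.3 ] [-0.14  0.14 -0.41]
[312. 151.]
[334. 233.]
[426. 367.]
[433. 318.]
[319. 266.]
```

View pics/w1.png

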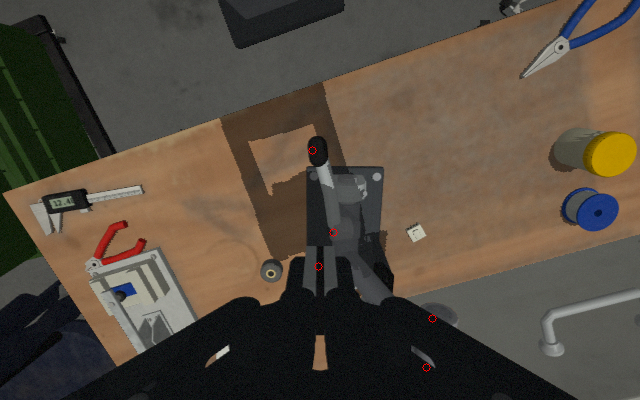

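The wrist view shows the foot at (318,151), where I predicted (312,151), and the grip tube's end at about (438,316), where I predicted (433,318). The fit is therefore about 5 mm short in cradle +y, so I correct it and compute the pressing path.

```bash
python3 - <<'E'
from h import *
v=[.567,.007,-.3191];s=get_state();R=np.array(s["eef_rot"]);p0=s["ee_pos"]
for k in (0,.25,.5,.75,.9,1.05):
    P=world(frame(leg(78,23,k,7.5),.3),v);print(k,np.round(P,4),"tool shift from now",np.round(R.T@(P-p0),4))
E
```

```text
0 [0.4422 0.015  0.1478] tool shift from now [0.0056 0.0055 0.1684]
0.25 [0.4382 0.0103 0.1292] tool shift from now [ 0.0079 -0.0002  0.1869]
0.5 [0.4388 0.0041 0.1107] tool shift from now [ 0.0054 -0.006   0.2055]
0.75 [ 0.444  -0.0033  0.0934] tool shift from now [-0.0019 -0.0113  0.2228]
0.9 [ 0.4492 -0.008   0.084 ] tool shift from now [-0.0083 -0.0142  0.2322]
1.05 [ 0.4558 -0.0129  0.0756] tool shift from now [-0.0162 -0.0167  0.2405]
```

```bash
python3 -m handwheel '[{"grip":1,"translation":[0.001,0.0015,0.038],"rotation":[0,0,0]},{"grip":1,"translation":[0.001,0.002,0.04],"rotation":[0,0,0]},{"grip":1,"translation":[0.001,0.002,0.04],"rotation":[0,0,0]},{"grip":1,"translation":[0,0,0.03],"rotation":[0,0,0]},{"grip":1,"translation":[0,0,0.01],"rotation":[0,0,0]},{"grip":1,"translation":[0,0,0],"rotation":[0,0,0]},{"grip":1,"translation":[0,0,0],"rotation":[0,0,0]}]'
python3 -m handwheel '[{"grip":1,"translation":[0,0,0.005],"rotation":[0,0,0]},{"grip":1,"translation":[0,-0.001,0.005],"rotation":[0,0,0]},{"grip":1,"translation":[0,-0.0015,0.005],"rotation":[0,0,0]},{"grip":1,"translation":[0,-0.0015,0.005],"rotation":[0,0,0]},{"grip":1,"translation":[0,-0.0015,0.005],"rotation":[0,0,0]},{"grip":1,"translation":[0,0,0],"rotation":[0,0,0]}]'
python3 - <<'E'
from h import *
import cv2
c=calibration("wrist");w=read_camera("wrist")
b=read_camera("side")[160:320,235:395]
f=cv2.resize(b,(400,400),interpolation=cv2.INTER_CUBIC)
cv2.imwrite("pics/w2.png",np.hstack([w[:,120:520],f])[:,:,::-1])
E
```

```text
t: 2.65
ee_pos: [0.4457, 0.0141, 0.1593]
eef_rot: [[-0.949, 0.316, 0.001], [0.316, 0.949, -0.0], [-0.001, 0.0, -1.0]]
contact_force: [0.4, -1.0, 0.8]
grip_width: 0.0003
t: 3.25
ee_pos: [0.4427, 0.0088, 0.1326]
eef_rot: [[-0.949, 0.315, -0.001], [0.315, 0.949, 0.0], [0.001, -0.0, -1.0]]
contact_force: [-0.1, -0.4, 1.5]
grip_width: 0.0001
```

View pics/w2.png

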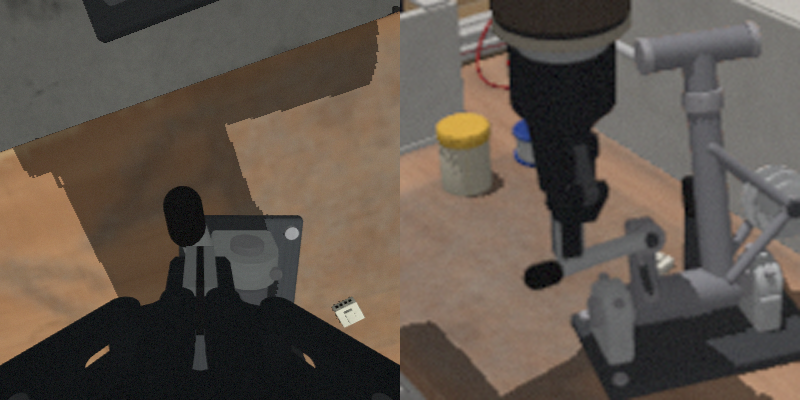

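The fingers rest on the leg near the foot, leg centre at about (192,250) and fingers at about (200,270) in the wrist view. The leg has begun to turn and the frame still leans on the rest post. I continue along the arc.

```bash
python3 -m handwheel '[{"grip":1,"translation":[0,-0.0025,0.005],"rotation":[0,0,0]},{"grip":1,"translation":[0,-0.002,0.005],"rotation":[0,0,0]},{"grip":1,"translation":[-0.001,-0.002,0.005],"rotation":[0,0,0]},{"grip":1,"translation":[-0.001,-0.002,0.005],"rotation":[0,0,0]},{"grip":1,"translation":[-0.001,-0.002,0.005],"rotation":[0,0,0]},{"grip":1,"translation":[-0.001,-0.0015,0.005],"rotation":[0,0,0]}]'
python3 -m handwheel '[{"grip":1,"translation":[-0.002,-0.0015,0.005],"rotation":[0,0,0]},{"grip":1,"translation":[-0.002,-0.0015,0.005],"rotation":[0,0,0]},{"grip":1,"translation":[-0.002,-0.001,0.005],"rotation":[0,0,0]},{"grip":1,"translation":[-0.002,-0.001,0.005],"rotation":[0,0,0]},{"grip":1,"translation":[0,0,0],"rotation":[0,0,0]},{"grip":1,"translation":[0,0,0],"rotation":[0,0,0]},{"grip":1,"translation":[0,0,0],"rotation":[0,0,0]}]'
python3 - <<'E'
from h import *
import cv2
w=read_camera("wrist")
b=read_camera("side")[160:320,235:395]
f=cv2.resize(b,(400,400),interpolation=cv2.INTER_CUBIC)
cv2.imwrite("pics/w3.png",np.hstack([w[:,120:520],f])[:,:,::-1])
E
```

```text
t: 3.95
ee_pos: [0.4431, -0.0039, 0.1028]
eef_rot: [[-0.949, 0.314, -0.0], [0.314, 0.949, 0.0], [0.0, -0.0, -1.0]]
contact_force: [0.3, 0.0, 0.6]
grip_width: -0.0
t: 4.65
ee_pos: [0.4492, -0.0109, 0.0834]
eef_rot: [[-0.949, 0.314, 0.0], [0.314, 0.949, -0.0], [-0.0, 0.0, -1.0]]
contact_force: [0.7, 0.1, 0.4]
grip_width: 0.0
```

View pics/w3.png

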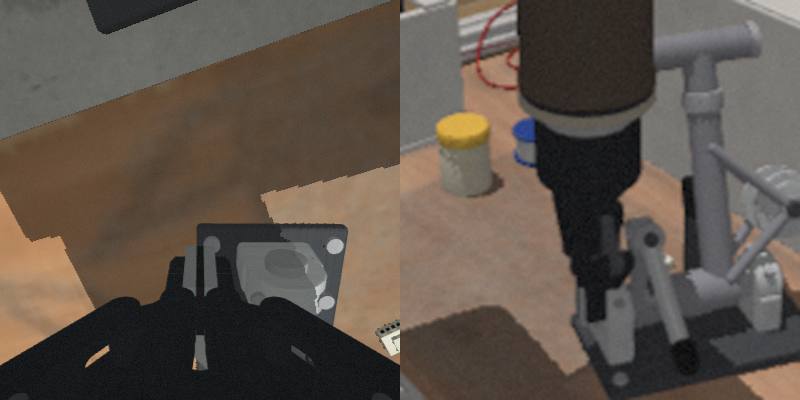

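The leg has snapped down, with its foot at about (685,355) in the side crop, and the frame is still on its rest. I retreat upward while opening, then work out the grasp and the cabinet clearance.

```bash
python3 -m handwheel '[{"grip":1,"translation":[0,0,-0.02],"rotation":[0,0,0]},{"grip":1,"translation":[0,0,-0.04],"rotation":[0,0,0]},{"grip":1,"translation":[0,0,-0.04],"rotation":[0,0,0]},{"grip":-1,"translation":[0,0,-0.04],"rotation":[0,0,0]},{"grip":-1,"translation":[0,0,-0.04],"rotation":[0,0,0]},{"grip":-1,"translation":[0,0,-0.04],"rotation":[0,0,0]},{"grip":-1,"translation":[0,0,-0.02],"rotation":[0,0,0]},{"grip":-1,"translation":[0,0,0],"rotation":[0,0,0]}]'
python3 - <<'E'
from h import *
import bench,cv2
print([n for n in dir(bench) if n[0]!='_'],getattr(bench,"tcp_to_grasp",None))
v=[.567,.007,-.3191];s=get_state();R=np.array(s["eef_rot"]);p0=s["ee_pos"]
c=calibration("side");K=np.array(c["K"])
def ray(u,w): return np.array(c["attitude"])@[(u-K[0,2])/K[0,0],-(w-K[1,2])/K[1,1],-1]
d=ray(416,258);b=c["eye"]-d*c["eye"][2]/d[2];d2=ray(402,182)
t=(b-c["eye"])[:2]@d2[:2]/(d2[:2]@d2[:2]);print("cabinet corner",b.round(3),"top z",(c["eye"]+t*d2)[2].round(3))
for l in (.3,.2,.1,0): 
    P=world(frame([25,0,200],l),v);print(l,P.round(4),"tool",np.round(R.T@(P-p0),4))
w=read_camera("wrist").copy();cw=calibration("wrist")
for x in (-25,25,75):
    q=proj(cw,world(frame([x,0,200],.3),v))[0];print(x,q.round());cv2.circle(w,tuple(int(i) for i in q),3,(255,0,0),1)
cv2.imwrite("pics/w4.png",w[:,:,::-1])
b=read_camera("side");cv2.imwrite("pics/s4.png",b[:,:,::-1])
E
```

```text
t: 5.55
ee_pos: [0.4505, -0.011, 0.3264]
eef_rot: [[-0.949, 0.314, 0.005], [0.314, 0.949, -0.001], [-0.005, 0.001, -1.0]]
contact_force: [0.7, 0.5, -0.7]
grip_width: 0.0724
['IKError', 'calibration', 'finish_job', 'get_state', 'read_camera', 'tcp_to_grasp'] 0.0187
cabinet corner [0.777 0.021 0.   ] top z 0.193
0.3 [0.6093 0.0553 0.2411] tool [-0.1294  0.1127  0.0862]
0.2 [0.6032 0.0369 0.246 ] tool [-0.1295  0.0933  0.0812]
0.1 [0.597  0.0181 0.249 ] tool [-0.1295  0.0736  0.0782]
0 [ 0.5907 -0.0008  0.25  ] tool [-0.1295  0.0536  0.0772]
-25 [458. 301.]
25 [450. 350.]
75 [443. 394.]
```

View pics/w4.png

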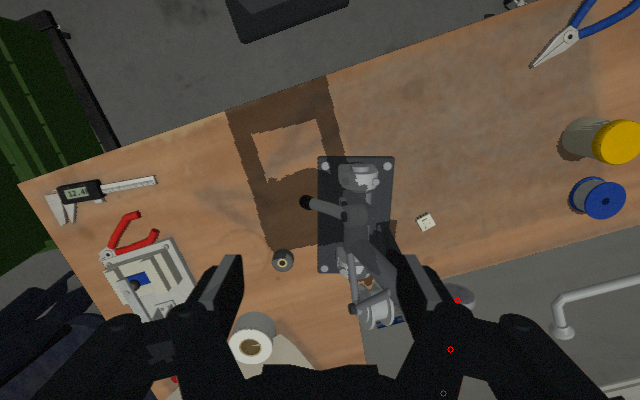

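The wrist view confirms the leg is down, with its foot at about (306,201), and the bystanders are untouched. The grip-tube end is near (460,297), where I predicted (458,301). The cabinet top is at 0.193 m, below the grasp. I now move to the pre-grasp, tilted 0.3 rad with the frame.

```bash
python3 -m handwheel '[{"grip":-1,"translation":[-0.026,0.025,0],"rotation":[0,0,0]},{"grip":-1,"translation":[-0.026,0.026,0],"rotation":[0,0,0]},{"grip":-1,"translation":[-0.026,0.026,0],"rotation":[0,0,0]},{"grip":-1,"translation":[-0.026,0.025,0],"rotation":[0,0,0]},{"grip":-1,"translation":[-0.025,0.025,0],"rotation":[0,0,0]},{"grip":-1,"translation":[0,0,0.02],"rotation":[0,0,0]},{"grip":-1,"translation":[0,0,0.015],"rotation":[0,0,0]},{"grip":-1,"translation":[0,0,0],"rotation":[0.1,0,0]},{"grip":-1,"translation":[0,0,0],"rotation":[0.1,0,0]},{"grip":-1,"translation":[0,0,0],"rotation":[0.1,0,0]},{"grip":-1,"translation":[0,0,0],"rotation":[0,0,0]},{"grip":-1,"translation":[0,0,0],"rotation":[0,0,0]}]'
python3 - <<'E'
from h import *
import cv2
v=[.567,.007,-.3191];s=get_state();R=np.array(s["eef_rot"]);p0=s["ee_pos"]
cw=calibration("wrist");P=world(frame([25,0,200],.3),v);print(P.round(4),"tool shift to centre",np.round(R.T@(P-p0),4))
w=read_camera("wrist").copy()
for x in (-25,25,75):
    q=proj(cw,world(frame([x,0,200],.3),v))[0];print(x,q.round());cv2.circle(w,tuple(int(i) for i in q),3,(255,0,0),1)
for q in [(-.09,-.055,.012),(-.09,.055,.012)]: print(proj(cw,world(q,v))[0].round())
f=cv2.resize(read_camera("side")[100:340,225:425],(333,400),interpolation=cv2.INTER_CUBIC)
cv2.imwrite("pics/w5.png",np.hstack([w[:,90:550],f])[:,:,::-1])
E
```

```text
t: 6.85
ee_pos: [0.611, 0.0697, 0.2866]
eef_rot: [[-0.95, 0.298, -0.095], [0.313, 0.908, -0.279], [0.003, -0.295, -0.956]]
contact_force: [-0.1, -0.3, 0.8]
grip_width: 0.0856
[0.6093 0.0553 0.2411] tool shift to centre [-0.003  -0.0002  0.0477]
-25 [318. 153.]
25 [318. 232.]
75 [318. 299.]
[286.  65.]
[374.  63.]
```

View pics/w5.png

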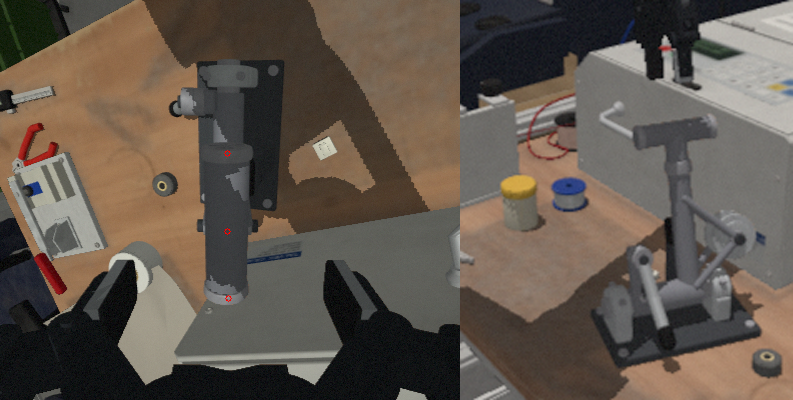

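The tube's axis (crop column 227) and both ends match the prediction to about 1-3 px. I descend 69 mm along the tool and close.

```bash
python3 -m handwheel '[{"grip":-1,"translation":[-0.003,0,0.02],"rotation":[0,0,0]},{"grip":-1,"translation":[0,0,0.02],"rotation":[0,0,0]},{"grip":-1,"translation":[0,0,0.015],"rotation":[0,0,0]},{"grip":-1,"translation":[0,0,0.01],"rotation":[0,0,0]},{"grip":-1,"translation":[0,0,0.004],"rotation":[0,0,0]},{"grip":-1,"translation":[0,0,0],"rotation":[0,0,0]},{"grip":-0.2,"translation":[0,0,0],"rotation":[0,0,0]},{"grip":0.1,"translation":[0,0,0],"rotation":[0,0,0]},{"grip":0.2,"translation":[0,0,0],"rotation":[0,0,0]},{"grip":0.3,"translation":[0,0,0],"rotation":[0,0,0]},{"grip":1,"translation":[0,0,0],"rotation":[0,0,0]},{"grip":1,"translation":[0,0,0],"rotation":[0,0,0]},{"grip":1,"translation":[0,0,0],"rotation":[0,0,0]},{"grip":1,"translation":[0,0,0],"rotation":[0,0,0]},{"grip":1,"translation":[0,0,0],"rotation":[0,0,0]}]' 50
python3 - <<'E'
from h import *
v=[.567,.007,-.3191];s=get_state();R=np.array(s["eef_rot"]);p=s["ee_pos"]+R@[0,0,-tcp_to_grasp]
print(s["grip_width"],p.round(4),R[:,2].round(3),np.round(s["contact_force"],1),np.round(s["ft_torque"],2))
for l in (.3,0):
    q=world(frame([25,0,200],l),v);print(q.round(4),(R.T@(q-p)).round(4))
E
```

```text
t: 8.45
ee_pos: [0.6078, 0.0478, 0.2234]
eef_rot: [[-0.949, 0.3, -0.093], [0.314, 0.906, -0.282], [-0.0, -0.297, -0.955]]
contact_force: [-4.2, -6.7, 10.5]
grip_width: 0.0267
0.026685770756865037 [0.6095 0.0531 0.2412] [-0.093 -0.282 -0.955] [-4.2 -6.7 10.5] [-1.51  0.7  -0.12]
[0.6093 0.0553 0.2411] [ 0.0009  0.002  -0.0004]
[ 0.5907 -0.0008  0.25  ] [ 0.0009 -0.0571  0.0086]
```

The grip is on (opening 27 mm). I now raise along the arc about the lean axis, turning with the frame.

```bash
python3 -m handwheel '[{"grip":1,"translation":[0,-0.0018,0],"rotation":[-0.01,0,0]},{"grip":1,"translation":[0,-0.0036,0],"rotation":[-0.02,0,0]},{"grip":1,"translation":[0,-0.0036,0],"rotation":[-0.02,0,0]},{"grip":1,"translation":[0,-0.0036,0],"rotation":[-0.02,0,0]},{"grip":1,"translation":[0,-0.0036,0],"rotation":[-0.02,0,0]},{"grip":1,"translation":[0,-0.0036,0],"rotation":[-0.02,0,0]},{"grip":1,"translation":[0,-0.0036,0],"rotation":[-0.02,0,0]},{"grip":1,"translation":[0,-0.0036,0],"rotation":[-0.02,0,0]},{"grip":1,"translation":[0,0,0],"rotation":[0,0,0]},{"grip":1,"translation":[0,0,0],"rotation":[0,0,0]}]'
python3 - <<'E'
from h import *
v=[.567,.007,-.3191];s=get_state();R=np.array(s["eef_rot"]);p=s["ee_pos"]+R@[0,0,-tcp_to_grasp]
print(s["grip_width"],p.round(4),R[:,2].round(3),np.round(R.T@s["contact_force"],1),np.round(s["ft_torque"],2))
q=world(frame([25,0,200],0),v);print((R.T@(q-p)).round(4))
c,sn=np.cos(v[2]),np.sin(v[2]);y=-sn*(p[0]-v[0])+c*(p[1]-v[1]);print("cradle y",y,"lean",np.arctan2(y,p[2]-.05),np.hypot(y,p[2]-.05))
E
```

```text
t: 9.45
ee_pos: [0.5996, 0.0234, 0.2294]
eef_rot: [[-0.949, 0.311, -0.047], [0.315, 0.938, -0.142], [-0.0, -0.15, -0.989]]
contact_force: [-3.3, 0.0, 6.8]
grip_width: 0.0267
0.0266937546052134 [0.6005 0.0261 0.2479] [-0.047 -0.142 -0.989] [ 3.2 -2.  -6.5] [-0.71  0.61 -0.08]
[ 0.0008 -0.0286  0.0022]
cradle y 0.02862587363101517 lean 0.14368265669282868 0.1999170080616655
```

The forces are small and the frame follows. Model lean is 0.144, so I continue to upright.

```bash
python3 -m handwheel '[{"grip":1,"translation":[0,-0.0036,0],"rotation":[-0.02,0,0]},{"grip":1,"translation":[0,-0.0036,0],"rotation":[-0.02,0,0]},{"grip":1,"translation":[0,-0.0036,0],"rotation":[-0.02,0,0]},{"grip":1,"translation":[0,-0.0036,0],"rotation":[-0.02,0,0]},{"grip":1,"translation":[0,-0.0036,0],"rotation":[-0.02,0,0]},{"grip":1,"translation":[0,-0.0036,0],"rotation":[-0.02,0,0]},{"grip":1,"translation":[0,-0.0036,0],"rotation":[-0.02,0,0]},{"grip":1,"translation":[0,-0.0012,0],"rotation":[-0.008,0,0]},{"grip":1,"translation":[0,0,0],"rotation":[0,0,0]},{"grip":1,"translation":[0,0,0],"rotation":[0,0,0]},{"grip":1,"translation":[0,0,0],"rotation":[0,0,0]}]'
python3 - <<'E'
from h import *
import cv2
v=[.567,.007,-.3191];s=get_state();R=np.array(s["eef_rot"]);p=s["ee_pos"]+R@[0,0,-tcp_to_grasp]
print(s["grip_width"],p.round(4),R[:,2].round(3),np.round(R.T@s["contact_force"],1),np.round(s["ft_torque"],2))
c,sn=np.cos(v[2]),np.sin(v[2]);y=-sn*(p[0]-v[0])+c*(p[1]-v[1]);print("cradle y",y,"lean",np.arctan2(y,p[2]-.05),np.hypot(y,p[2]-.05))
for n in("scene","side"):
    cc=calibration(n);print(n,[proj(cc,world(f,v))[0].round(1).tolist() for f in (frame([-25,0,200],0),[-.09,.055,.012],[-.09,-.055,.012],[.1,-.055,.012],frame(leg(98,29,1.85),0))])
a=read_camera("scene");b=read_camera("side")
cv2.imwrite("pics/scene6.png",a[:,:,::-1]);cv2.imwrite("pics/side6.png",b[:,:,::-1])
f=lambda i:cv2.resize(i,None,fx=2.85,fy=2.85,interpolation=cv2.INTER_CUBIC)
cv2.imwrite("pics/e6.png",np.hstack([f(a[145:305,280:420]),f(b[160:320,275:415])])[:,:,::-1])
E
```

```text
t: 10.55
ee_pos: [0.5913, -0.0015, 0.2315]
eef_rot: [[-0.949, 0.314, -0.001], [0.314, 0.949, -0.003], [-0.0, -0.003, -1.0]]
contact_force: [-4.5, -2.9, 8.9]
grip_width: 0.0266
0.026550720982978157 [ 0.5913 -0.0014  0.2502] [-0.001 -0.003 -1.   ] [ 3.4 -4.2 -8.9] [-1.11  0.92 -0.09]
cradle y -0.0003715823133613842 lean -0.0018560188458023584 0.2002040698778549
scene [[343.0, 179.8], [302.3, 263.1], [322.3, 294.1], [395.2, 270.1], [348.1, 287.4]]
side [[342.0, 189.5], [303.3, 283.8], [320.1, 315.4], [407.2, 295.5], [349.4, 309.9]]
```

View pics/e6.png

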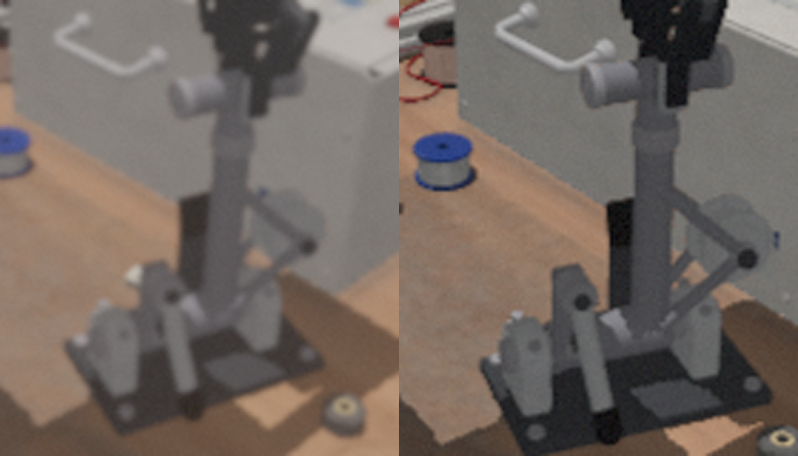

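At upright the foot prediction for a kickstand at 1.85 is (611,427) in the side crop, and I see (608,427), so the leg is fully down. The tube end, predicted at (590,84), is at (592,86). The measured travel is 57.5 mm against 59 mm for 0.30 rad, so I add the last ~0.008 rad, ease the 9 N of downward press slightly, and check that it holds steady.

```bash
python3 -m handwheel '[{"grip":1,"translation":[0,-0.0012,-0.0005],"rotation":[-0.004,0,0]},{"grip":1,"translation":[0,0,-0.0005],"rotation":[0,0,0]},{"grip":1,"translation":[0,0,0],"rotation":[0,0,0]},{"grip":1,"translation":[0,0,0],"rotation":[0,0,0]},{"grip":1,"translation":[0,0,0],"rotation":[0,0,0]}]'
python3 -m handwheel '[{"grip":1,"translation":[0,0,0],"rotation":[0,0,0]},{"grip":1,"translation":[0,0,0],"rotation":[0,0,0]},{"grip":1,"translation":[0,0,0],"rotation":[0,0,0]},{"grip":1,"translation":[0,0,0],"rotation":[0,0,0]},{"grip":1,"translation":[0,0,0],"rotation":[0,0,0]},{"grip":1,"translation":[0,0,0],"rotation":[0,0,0]},{"grip":1,"translation":[0,0,0],"rotation":[0,0,0]},{"grip":1,"translation":[0,0,0],"rotation":[0,0,0]}]'
python3 - <<'E'
from h import *
import cv2
a=read_camera("side").astype(int);b=cv2.imread("pics/side6.png")[:,:,::-1].astype(int)
d=np.abs(a-b).max(2)>40;print("changed px",d.sum(),np.argwhere(d).min(0) if d.any() else "",np.argwhere(d).max(0) if d.any() else "")
cv2.imwrite("pics/side7.png",a[:,:,::-1])
E
```

```text
t: 11.15
ee_pos: [0.5909, -0.0023, 0.2316]
eef_rot: [[-0.949, 0.314, -0.0], [0.314, 0.949, 0.002], [0.001, 0.002, -1.0]]
contact_force: [-0.4, -3.8, -8.0]
grip_width: 0.027
t: 11.95
ee_pos: [0.5909, -0.0022, 0.2317]
eef_rot: [[-0.949, 0.314, 0.0], [0.314, 0.949, 0.002], [0.0, 0.002, -1.0]]
contact_force: [0.0, -3.4, -17.8]
grip_width: 0.0263
changed px 234 [ 0 70] [380 448][ WARN:0@1.074] global loadsave.cpp:1063 imwrite_ Unsupported depth image for selected encoder is fallbacked to CV_8U.
```

View pics/side7.png

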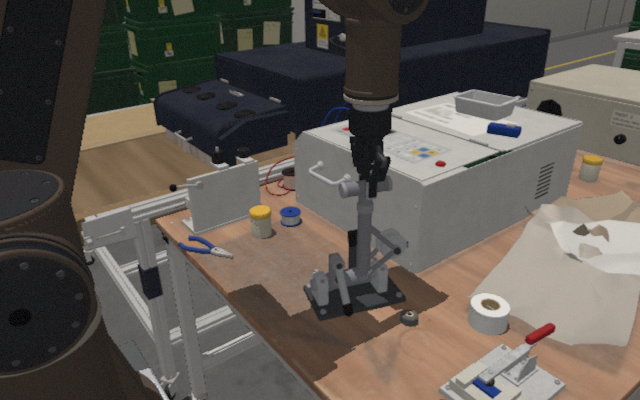

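The frame is upright and held, with the kickstand down and nothing else disturbed. My 1 mm lift was slightly too much, because the wrist now pulls up with a growing force, so I give most of it back and watch the trend.

```bash
python3 -m handwheel '[{"grip":1,"translation":[0,0,0.0006],"rotation":[0,0,0]},{"grip":1,"translation":[0,0,0],"rotation":[0,0,0]},{"grip":1,"translation":[0,0,0],"rotation":[0,0,0]},{"grip":1,"translation":[0,0,0],"rotation":[0,0,0]},{"grip":1,"translation":[0,0,0],"rotation":[0,0,0]},{"grip":1,"translation":[0,0,0],"rotation":[0,0,0]}]'
python3 -m handwheel '[{"grip":1,"translation":[0,0,0],"rotation":[0,0,0]},{"grip":1,"translation":[0,0,0],"rotation":[0,0,0]},{"grip":1,"translation":[0,0,0],"rotation":[0,0,0]},{"grip":1,"translation":[0,0,0],"rotation":[0,0,0]},{"grip":1,"translation":[0,0,0],"rotation":[0,0,0]},{"grip":1,"translation":[0,0,0],"rotation":[0,0,0]},{"grip":1,"translation":[0,0,0],"rotation":[0,0,0]},{"grip":1,"translation":[0,0,0],"rotation":[0,0,0]},{"grip":1,"translation":[0,0,0],"rotation":[0,0,0]},{"grip":1,"translation":[0,0,0],"rotation":[0,0,0]}]'
```

```text
t: 12.6
ee_pos: [0.591, -0.0021, 0.2316]
eef_rot: [[-0.949, 0.314, 0.001], [0.314, 0.949, 0.002], [0.0, 0.002, -1.0]]
contact_force: [-5.3, -2.0, -5.4]
grip_width: 0.0267
t: 13.6
ee_pos: [0.591, -0.0021, 0.2316]
eef_rot: [[-0.949, 0.314, 0.001], [0.314, 0.949, 0.002], [0.0, 0.002, -1.0]]
contact_force: [-5.3, -1.8, -5.5]
grip_width: 0.0264
```

The pose and force held steady for a full second, so I hand the job in.

```bash
python3 -c "from bench import *; print(finish_job())"
```

```text
the job is handed in; nothing more can be done
None
```

The kickstand is down, and the frame is upright and still gripped by its top tube. I handed the job in at about 13.6 s of the 48 s.

**What I did:** With the frame on its rest, I pressed the folded leg past its dead point with closed fingers until it snapped down. I then gripped the top tube from above at 50 N, tilted to match the lean, and raised it along the arc about the lean axis.

**Last checks:**
- **Kickstand:** the foot lies within about 1 px of where it should be at 1.85 rad, in both the scene and side views.
- **Upright:** the grip tube's end matched the upright prediction within about 1 px. I then added about 0.005 rad, because the measured travel came out about 1.5 mm short.
- **Steadiness:** pose and wrist force (about 8 N) stayed constant over the last second, with the grip opening at 26–27 mm.
- **Bystanders:** they looked undisturbed in the last side picture, except the connector, which is hidden there. It was last seen on the table in the pre-grasp wrist view.

**Disagreements:**
- My cradle estimate left 1–3 px errors at the plate corners, so the lean is known only to about ±0.02 rad.
- A 1 mm easing lift overshot and pulled up to about 18 N, so I gave 0.6 mm of it back.

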